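# Lock the tray carrier onto the sealing bed

### The job

Push the aluminium tray carrier along the sealing bed by its orange tab until it just rests against the rubber buffers, with its bolt in the mouth of the open cam lock. Then turn the cam clockwise (seen from above) by its black wing grip, about half a turn, until the hook draws the bolt in and the carrier is snug against the buffers: the place where it gets snug differs each time, so turn by feel and do not over-tighten. Let go of everything and leave the other things on the table where they are.

Things in the scene. Friction and masses are not known exactly. Their poses are not given: they have to be found in the camera images.
- bed: Fixed grey sealing bed, 170 (x) x 305 (y) mm, floor 16 mm above the table. Origin on the table, under the carrier's nominal home; the floor runs from y -130 to +175 mm. The carrier slides along the bed's +y between two steel rails (tops 38 mm above the table, 1.5 mm play each side). Bed yaw varies by 0.25 rad either way.
- buffer_nominal (a point): Point on the bed at (0, 85, 40) mm: nominal plane of the two black 16 mm rubber buffers (at x +-56 mm, on steel posts 52 mm above the table) which meet the carrier's front face. The real plane is up to 3.5 mm before or beyond along bed y and is not told: feel for it. At the nominal plane the carrier touches with its origin at bed y = 0. The buffers are springs, 4.5 N per mm, 9 mm travel.
- carrier: Loose tray carrier, aluminium frame 130 (x) x 170 (y) x 34 mm high holding a filled black four-part tray, 0.4 to 0.85 kg. Origin centre of underside, axes as the bed's. It starts on the bed's floor between the rails, its origin at bed y -70 to -40 mm, and slides with light friction.
- carrier_tab (a point): Grip point on the carrier's orange upright tab, at carrier (0, -79, 66) mm. The tab is 12 mm thick along y, 50 mm wide along x, and its top is 80 mm above the carrier's underside (14 mm above this point); the carrier's rim is 34 mm above its underside.
- carrier_pin (a point): Top of the bolt's pin, carrier (0, 107, 33) mm. The steel bolt, 8 mm wide, points to +y from the middle of the carrier's front face, 10 to 18 mm above the underside, and ends in this upright 6 mm pin.
- cam: Orange cam disc with a spiral hook, on an upright axis at bed (0, 130) mm; origin on the axis at the bed's floor, top of disc 40 mm above it, radius 37 mm. x axis: along the wing grip to its white-marked end. At 0 rad its x is the bed's x and its mouth faces the carrier. Closing is clockwise from above (yaw falls), range -0.6 to 4.2 rad; starts open at -0.45 to 0.3. Stays where left.
- cam_grip (a point): Middle of the black wing grip on the cam's axis, 54 mm above the bed's floor (70 mm above the table). The wing is a bar 64 mm long (cam x), 12 mm thick (cam y), 40 to 68 mm above the bed's floor. The cam turns freely with about 0.03 N m; once the hook pulls, the moment climbs by about 0.25 N m per rad: read it turning slowly (0.2 rad/s), as friction holds the cam. Use one or more grips.
- cam_hook_tip (a point): Tip of the hook, 34 mm from the cam's axis, 28 mm above the bed's floor. It passes behind the pin at 0.8 rad, catching it if the carrier's origin is past bed y -4.5 mm. At q rad the hook touches the pin when the origin is at bed y = 4(q - 0.8) - 5.5 mm. From first touch the pull climbs about 15 N per rad. Snug: 9 to 21 N, best 15 N, at about 0.8 rad on and 0.25 N m. Over 26 N: damage.
- meal_box_a: Bystander: closed black meal box with white lid, 126 x 156 x 42 mm, beyond the bed; origin centre of underside.
- meal_box_b: Bystander: closed black meal box with white lid, 126 x 156 x 42 mm, at the left; origin centre of underside.
- sauce_jar: Bystander: amber jar with red cap, 52 mm diameter, 65 mm high, close beyond the bed's rail; origin centre of underside.
- steel_bowl: Bystander: steel bowl, 200 mm across, 70 mm high, at the left; origin centre of underside.
- chopstick_cup: Bystander: white cup, 72 mm across, 90 mm high, far right; origin centre of underside.
- serving_spoon: Bystander: serving spoon lying on the table at the right; origin underside.
- oil_bottle: Bystander: green bottle, 60 mm diameter, 170 mm high, far left; origin centre of underside.
There are look-alikes about, which are no part of the job. What is shaped like the carrier but red is not meant.

How it is judged:
By the outcome, as a careful person would: the job done as asked, in the order asked, and still so for the second after the job is handed in, with the robot touching nothing.
It also fails if it takes over 72 s, if anything falls off the work surface, if the arm or the gripper's body presses on something with over 40 N, if the wrist force passes 120 N, or if a joint passes its speed limit or range.

### The arm

A 6-joint arm with a two-finger parallel gripper is mounted at the origin on the work surface. World frame = base frame: x ahead of the robot, y to its left, z up, the work surface at z = 0. Lengths are in mm, angles in rad, forces in N, time in s.
With the tool pointing down it reaches from about 300 to 775 mm from the base axis. Payload 14.6 kg.
Tool frame: the origin (TCP) lies at the very end of the fingers, on their centre line; the grasp point (between the pads) lies 19 mm behind it; z points along the fingers, y is the direction in which the jaws open and shut (so a half turn about z gives the same grasp; the last joint's range is limited). The gripper opens to 94 mm and grips with 3 to 60 N. Pads are 16 mm wide; open, the fingers measure 119 mm over their backs; the gripper's body (75 mm by 177 mm) begins 78 mm behind the grasp point.
Start: joints at [-1.238, 0.3, 1.521, -0, 1.321, -0.067], TCP at [214.071, -506.619, 182.846] pointing down, gripper open.
Joint ranges: [-3.03, 3.03], [-0.79, 2.21], [0.23, 2.52], [-1.04, 4.18], [0, 3.07], [-2.55, 2.55]. Speed limits (rad/s): [2.22, 2.22, 2.57, 3.14, 3.14, 3.14].

### API

Orientations are given as [roll, pitch, yaw] about the fixed x, y, z axes, in that order (R = Rz(yaw) Ry(pitch) Rx(roll)).
In Python, from cell import manip gives the robot as it stands.
- The arm moves only by the shell command python3 -m inch 'ROWS' [FORCE]. ROWS is a JSON object of lists of equal length, an entry for each row: "grip": the opening, from -1 (shut) to 1 (fully open), so that 0 is half open; "travel": the shift along the world's x, y, z in cm, a list of three; "turn": the turn, a rotation vector about the world's x, y, z in degrees, a list of three. A call has 1 to 10 rows; each row is the pose to reach, as a shift and turn from the pose measured when the call began; what a row does not reach only later rows make up. A row lasts 1/8 s, in which the tool goes at most 62.5 mm and 10.7 degrees, less where a joint would pass 70% of its speed; a pose out of reach is approached as far as the arm can. A call with a gripper value outside its range is refused whole. The fingers move at their own pace and stop on an object; FORCE is the grip in N (left out, the last holds). Time passes only in rows, so rows that repeat a pose let the fingers close. It gives the time, the measured TCP pose, the force and the opening at its end, in the units of the state.
- manip.read_state(): the state, without advancing time (a new reading comes with each control period).
- manip.camera(name): name is "scene" or "side" or "wrist"; returns (picture, depth): 420x560x3 uint8, red, green, blue; 420x560 float32, mm along the optical axis (not along the pixel's ray), 0 where there is no reading.
- manip.calibration(name): a dict with "fx", "fy", "cx", "cy" (pixels), "world_from_camera" (4x4, takes a point from camera to world coordinates). Camera axes: x right, y up, looking along -z (the intrinsics and any distortion apply to the point x, -y, -z); pixel columns grow to the right and rows downward; lengths in mm; the calibration is good to about 2 mm. A picture is of the moment at which its call begins: read the wrist's pose just before it. calibration takes no time and is no camera call; for the wrist camera it gives the pose at the moment of the call.
- manip.sign_off(): hands the job in, once; it reports no verdict.
Trained networks look in the newest picture that a camera, given by its name, has taken for a name from the list of things; names that differ only in an ending like _2 or _b are one class to them, and where a whole thing is asked for, a point or a joint stands for the part that bears it (a point fixed in the world has none). Each returns a list of dicts, best first, with "p" (0 to 1); they miss things now and then, are a little off and sometimes report something else, mostly with a low value. They report only what shows in the picture. A call takes as long as a camera call. They do not tell look-alikes from the thing itself.
- manip.look_for(camera, label): "bbox" ([left, top, right, bottom] in pixels, round what is visible of it).
The state is a dict: "clock": time; "joints": joint angles; "qd": joint speeds; "effort": joint torques, N m; "eef_pos": TCP position; "eef_rot": TCP orientation; "wrist_force": force on the tool from outside, world axes, zero at the start; "moment": the same for the moment, N m; "finger_gap": finger opening in mm.
Only numpy, scipy, OpenCV 4.12 (cv2) and the standard library are available. Lean on these libraries where they do the work, as an engineer would, in place of code of your own. Each camera call takes 0.05 s, during which the arm holds its last target.

## Working session

There is one attempt and no reset: what is moved stays moved. The work goes in short steps, Python scripts to look and compute and a shell command to move; the robot and the scene stay as the last step left them, time stands still between calls to the robot, and variables do not carry over. Pictures are saved under pics/ and viewed, and the job is handed in when it is done.

```bash
ls; mkdir -p pics; python3 - <<'E'
from cell import manip
import cv2
print(manip.read_state())
for n in ["scene","side","wrist"]:
    p,d=manip.camera(n); cv2.imwrite(f"pics/{n}0.png",p[:,:,::-1])
    for l in ["carrier","cam","cam_grip","carrier_tab"]:
        print(n,l,[(r["bbox"],round(r["p"],2)) for r in manip.look_for(n,l)][:4])
E
```

```text
pics
{'clock': 0.0, 'joints': array([-1.23761037e+00,  3.00499763e-01,  1.52160751e+00,  5.37167412e-06,
        1.32068500e+00, -6.66016846e-02]), 'qd': array([ 0.00016204,  0.00013728, -0.00180518, -0.00042328, -0.00128998,
        0.00041346]), 'effort': array([ 3.68675855e-04, -5.31807268e+01, -3.52736449e+01,  7.08416803e-02,
        2.43924907e-02, -8.80518724e-05]), 'eef_pos': array([ 213.97279274, -506.34801623,  182.25944353]), 'eef_rot': array([-3.14039604e+00, -8.50289343e-05,  3.99786256e-01]), 'wrist_force': array([-0.01944947,  0.30955973, -0.12974592]), 'moment': array([-0.01934891,  0.00408124, -0.01995436]), 'finger_gap': 94.0457926020675}
scene carrier [([257.9, 300.4, 352.8, 399.1], 0.93), ([205.4, 171.0, 286.0, 229.7], 0.58), ([403.7, 241.5, 499.4, 317.4], 0.23)]
scene cam [([304.8, 202.6, 327.9, 231.7], 0.82)]
scene cam_grip [([295.4, 201.6, 325.3, 230.1], 0.71)]
scene carrier_tab [([206.3, 170.0, 286.5, 227.1], 0.94), ([256.3, 301.2, 353.6, 399.2], 0.68)]
side carrier [([265.2, 185.0, 316.1, 236.6], 0.73), ([130.6, 223.8, 198.7, 277.2], 0.61)]
side cam [([261.2, 232.4, 282.1, 250.0], 0.56)]
side cam_grip [([259.6, 232.5, 280.1, 257.6], 0.75)]
side carrier_tab [([129.0, 223.0, 203.2, 276.6], 0.94), ([262.1, 186.6, 312.7, 237.1], 0.75)]
wrist carrier []
wrist cam []
wrist cam_grip []
wrist carrier_tab []
```

View pics/scene0.png

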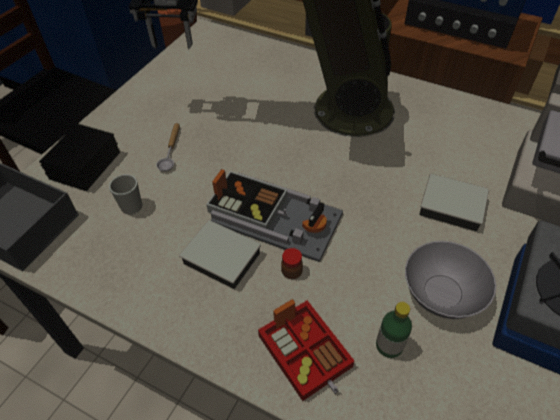

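View pics/side0.png

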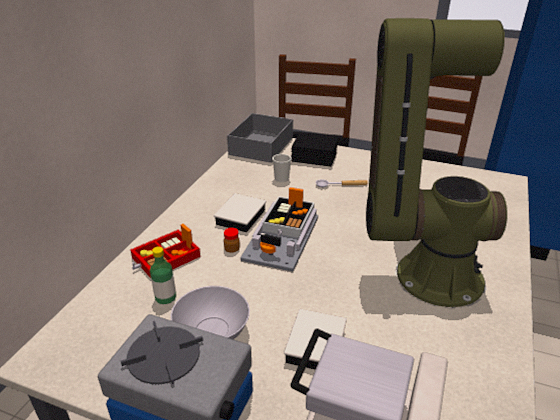

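The scene picture shows two candidates: the aluminium carrier on the grey bed at about (247,203), and a red tray at about (305,348). The first fits: it's aluminium with a black tray, sits between rails and faces the cam at (315,218). I'll confirm it in a crop and measure from depth.

```bash
cat > h.py <<'E'
from cell import manip
import numpy as np, cv2
def cloud(n):
    p,d=manip.camera(n); c=manip.calibration(n)
    v,u=np.mgrid[0:420,0:560]
    X=np.stack([(u-c["cx"])/c["fx"]*d,-(v-c["cy"])/c["fy"]*d,-d,np.ones_like(d)],-1)
    W=(X@np.array(c["world_from_camera"]).T)[...,:3]
    W[d==0]=np.nan
    return p,d,W
E
python3 - <<'E'
from h import *
print(manip.calibration("scene").keys())
p,d,W=cloud("scene")
np.savez("s0.npz",p=p,W=W)
c=p[150:270,190:350,::-1]; cv2.imwrite("pics/crop0.png",cv2.resize(c,None,fx=5,fy=5,interpolation=cv2.INTER_CUBIC)[:600])
p2,d2,W2=cloud("side"); np.savez("s1.npz",p=p2,W=W2)
c=p2[180:275,235:330,::-1]; cv2.imwrite("pics/crop1.png",cv2.resize(c,None,fx=6,fy=6,interpolation=cv2.INTER_CUBIC))
for nm,p,W,(a,b,e,f) in (("scene",p,W,(150,270,190,350)),("side",p2,W2,(180,275,235,330))):
    hsv=cv2.cvtColor(p,cv2.COLOR_RGB2HSV)
    m=(hsv[...,0]<16)&(hsv[...,0]>4)&(hsv[...,1]>170)&(hsv[...,2]>70)
    mm=np.zeros_like(m); mm[a:b,e:f]=m[a:b,e:f]
    n,l,st,ce=cv2.connectedComponentsWithStats(mm.astype(np.uint8))
    for i in range(1,n):
        if st[i,4]>25:
            P=W[l==i]; print(nm,ce[i],st[i,4],np.nanmedian(P,0).round(),np.nanmin(P,0).round(),np.nanmax(P,0).round())
E
```

```text
dict_keys(['fx', 'fy', 'cx', 'cy', 'world_from_camera'])
scene [218.16071429 176.44642857] 56 [ 517. -172.   97.] [ 491. -176.   91.] [ 539. -167.  102.]
scene [239.14117647 187.49411765] 85 [ 479. -137.   38.] [ 459. -155.   31.] [ 507. -110.   50.]
scene [316.11111111 223.45061728] 162 [515. 108.  55.] [481.  73.  45.] [531. 125.  61.]
side [295.51882845 196.92468619] 239 [ 509. -170.   64.] [ 485. -178.   24.] [ 539. -151.   98.]
side [300.02985075 211.41791045] 67 [ 478. -131.   35.] [ 453. -167.   25.] [506. -88.  52.]
side [294.08108108 223.48648649] 37 [469. -46.  41.] [453. -73.  32.] [501. -19.  51.]
side [236.35135135 243.13513514] 37 [608. 105.  32.] [603.  87.   6.] [612. 115.  48.]
side [267.24369748 247.42857143] 119 [499. 113.  51.] [479.  67.  14.] [544. 126.  59.]
```

View pics/crop0.png

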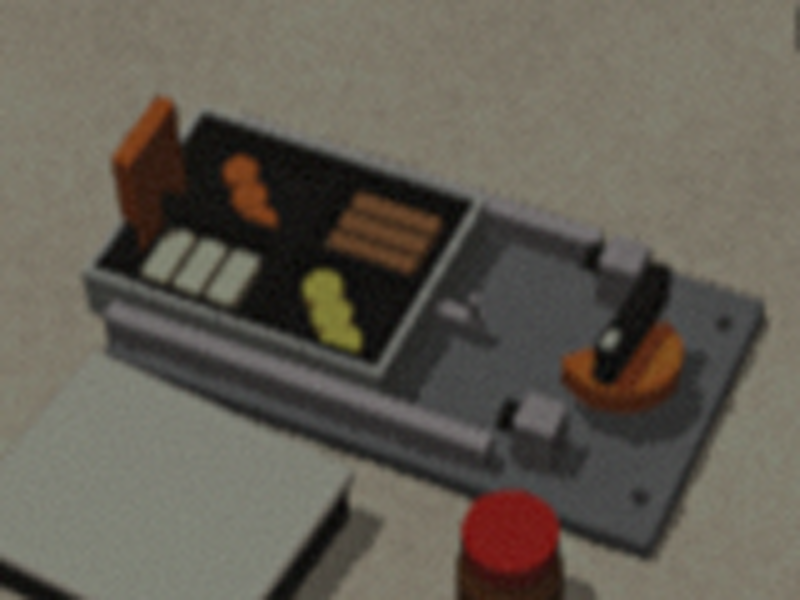

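View pics/crop1.png

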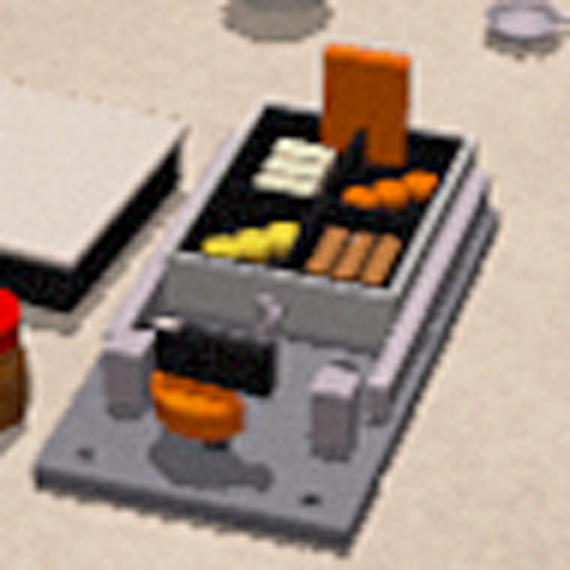

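The crops confirm the aluminium carrier on the bed as the one meant. The orange tab is at scene (218,176) and the cam wing is at (315,215), with its white end on the far side from the robot. Next I'll move above the bed and look with the wrist camera.

```bash
python3 - <<'E'
from h import *
c=manip.calibration("wrist"); print(c)
s=np.load("s0.npz");W=s["W"]
# bed-floor points etc
m=(W[...,0]>350)&(W[...,0]<650)&(W[...,1]>-250)&(W[...,1]<250)
for lo,hi in ((10,22),(30,45)):
    q=m&(W[...,2]>lo)&(W[...,2]<hi); P=W[q]; print(lo,len(P),np.percentile(P,[2,50,98],axis=0).round())
E
```

```text
{'fx': 338.76387643623696, 'fy': 338.76387643623696, 'cx': 279.78578111246753, 'cy': 209.2096595687416, 'world_from_camera': array([[ 3.89895456e-01,  8.86092888e-01,  2.50641034e-01,
         2.86559107e+02],
       [-9.20858443e-01,  3.75507108e-01,  1.04948277e-01,
        -4.75856122e+02],
       [-1.12356857e-03, -2.71723769e-01,  9.62374631e-01,
         3.85101511e+02],
       [ 0.00000000e+00,  0.00000000e+00,  0.00000000e+00,
         1.00000000e+00]])}
10 2465 [[ 420. -122.   12.]
 [ 521.   54.   17.]
 [ 595.  141.   21.]]
30 2853 [[ 429. -169.   30.]
 [ 545.  -69.   40.]
 [ 647.  112.   45.]]
```

```bash
python3 -m inch '{"grip":[1,1,1,1,1,1,1,1,1,1],"travel":[[1,2,3],[4,7,6],[7,12,9],[10,17,12],[13,22,15],[16,27,17],[19,32,17],[22,37,17],[25,42,17],[26,44,17]],"turn":[[0,0,0],[0,0,-3],[0,0,-6],[0,0,-9],[0,0,-12],[0,0,-15],[0,0,-18],[0,0,-21],[0,0,-23],[0,0,-23]]}'
```

```text
clock: 2.1
eef_pos: [475.0, -64.0, 352.6]
eef_rot: [-3.141, 0.0, 0.001]
wrist_force: [-0.2, -0.8, -0.3]
finger_gap: 93.9
```

```bash
python3 - <<'E'
from h import *
print(manip.read_state()["joints"])
p,d,W=cloud("wrist"); np.savez("w0.npz",p=p,W=W)
cv2.imwrite("pics/w1.png",p[:,:,::-1])
E
```

```text
[-2.10536269e-01  6.75196137e-02  1.40897919e+00  2.00315383e-04
  1.66545892e+00  1.35958236e+00]
```

View pics/w1.png

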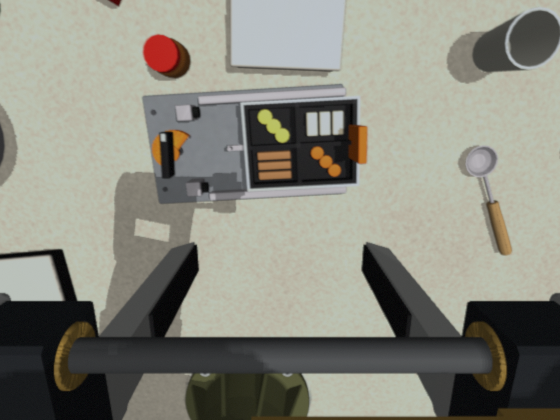

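The wrist view shows the tab at (359,144), bolt at (235,148), cam wing at (167,154) and rails at y≈95 and 195. The sauce jar is at (165,55). Now I'll fit the axes from this cloud.

```bash
python3 - <<'E'
from h import *
s=np.load("w0.npz");W=s["W"];p=s["p"]
X,Y,Z=W[...,0],W[...,1],W[...,2]
print("table z",np.nanmedian(Z[20:40,20:100]))
hsv=cv2.cvtColor(p,cv2.COLOR_RGB2HSV)
def rect(m,n):
    k=cv2.connectedComponentsWithStats(m.astype(np.uint8)); l=1+np.argmax(k[2][1:,4]); P=W[k[1]==l]
    r=cv2.minAreaRect(P[:,:2].astype(np.float32)); print(n,len(P),np.array(r[0]).round(1),np.array(r[1]).round(1),round(r[2],1),"z",np.median(P[:,2]).round(1),"px",k[3][l].round()); return P
roi=np.zeros(Z.shape,bool); roi[75:215,130:385]=1
floor=roi&(Z>8); P=rect(floor,"all bed")
tab=roi&(Z>70)&(Y<-100); rect(tab,"tab top")
wing=roi&(Z>72)&(Y>50); Pw=rect(wing,"wing")
c=Pw[:,:2]-Pw[:,:2].mean(0); u,sv,v=np.linalg.svd(c,full_matrices=False); print("wing dir",v[0],np.degrees(np.arctan2(v[0][1],v[0][0])))
rim=roi&(Z>43)&(Z<60)&(Y>-175)&(Y<20); rect(rim,"rim")
# rails
for nm,r in (("far",(82,103)),("near",(186,203))):
    m=np.zeros_like(roi); m[r[0]:r[1],195:350]=1
    m&=(Z>32)&(Z<43); P=W[m]
    f=cv2.fitLine(P[:,:2].astype(np.float32),cv2.DIST_HUBER,0,.01,.01).ravel(); 
    x0=f[2]-f[0]/f[1]*f[3]; print(nm,len(P),"dir ang from y",np.degrees(np.arctan2(-f[0]*np.sign(f[1]),abs(f[1]))).round(2),"x at y=0",x0.round(1),P.min(0).round(),P.max(0).round())
E
```

```text
table z 0.9473685408576102
all bed 22866 [503.6 -19.2] [170.4 322.7] 3.3 z 29.6 px [255. 143.]
tab top 479 [ 512.8 -173.4] [50.1 12.4] 3.6 z 95.6 px [361. 144.]
wing 506 [497.4  96.6] [12.4 63. ] 88.4 z 84.2 px [166. 155.]
wing dir [-0.99927766  0.03800216] 177.82211202339636
rim 3233 [508.4 -93.9] [130.1 168.7] 3.1 z 49.6 px [296. 142.]
far 1242 dir ang from y 3.08 x at y=0 575.4 [ 570. -157.   32.] [589.  57.  42.]
near 980 dir ang from y 2.96 x at y=0 430.6 [ 422. -166.   32.] [445.  57.  43.]
```

```bash
python3 - <<'E'
import cv2
p=cv2.imread("pics/w1.png")[75:215,130:385]; cv2.imwrite("pics/w1c.png",cv2.resize(p,None,fx=3.1,fy=3.1,interpolation=cv2.INTER_CUBIC))
E
```

```text
(no output)
```

View pics/w1c.png

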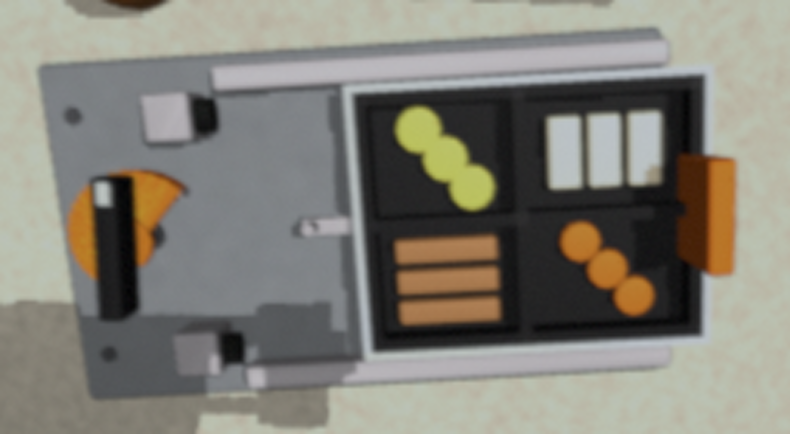

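Bed yaw is about +3.1°, and the carrier origin is about 61 mm short of nominal. The tab is at (513,-173) and the cam axis at (497,97), with the cam at q≈0.09. Going to the tab now.

```bash
python3 -m inch '{"grip":[1,1,1,1,0,0,0,0,0,0],"travel":[[1.5,-4,-5],[3,-8,-10],[3.8,-10.9,-15],[3.8,-10.9,-19],[3.8,-10.9,-22],[3.8,-10.9,-24],[3.8,-10.9,-26],[3.8,-10.9,-28],[3.8,-10.9,-28.9],[3.8,-10.9,-28.9]],"turn":[[0,0,1],[0,0,2],[0,0,3],[0,0,3],[0,0,3],[0,0,3],[0,0,3],[0,0,3],[0,0,3],[0,0,3]]}' 15
```

```text
clock: 3.4
eef_pos: [513.1, -172.4, 63.4]
eef_rot: [-3.141, 0.001, 0.053]
wrist_force: [0.5, -0.7, -0.7]
finger_gap: 46.7
```

```bash
python3 -m inch '{"grip":[-1,-1,-1,-1,-1],"travel":[[0,0,0],[0,0,0],[0,0,0],[0,0,0],[0,0,0]],"turn":[[0,0,0],[0,0,0],[0,0,0],[0,0,0],[0,0,0]]}' 15
```

```text
clock: 4.03
eef_pos: [513.3, -172.6, 63.7]
eef_rot: [-3.141, 0.0, 0.054]
wrist_force: [-0.3, -1.3, 2.5]
finger_gap: 11.9
```

```bash
python3 -m inch '{"grip":[-1,-1,-1,-1,-1,-1,-1,-1,-1,-1],"travel":[[-0.03,0.6,0],[-0.06,1.2,0],[-0.1,1.8,0],[-0.13,2.4,0],[-0.16,3,0],[-0.19,3.6,0],[-0.23,4.2,0],[-0.26,4.8,0],[-0.28,5.2,0],[-0.28,5.2,0]],"turn":[[0,0,0],[0,0,0],[0,0,0],[0,0,0],[0,0,0],[0,0,0],[0,0,0],[0,0,0],[0,0,0],[0,0,0]]}'; python3 - <<'E'
from h import *
s=manip.read_state();print(s['eef_pos'],s['wrist_force'],s['moment'])
E
```

```text
clock: 5.28
eef_pos: [510.4, -120.0, 63.7]
eef_rot: [-3.14, 0.001, 0.054]
wrist_force: [0.3, 2.3, 0.2]
finger_gap: 11.9
[ 510.44899216 -119.9721472    63.71844551] [0.29650207 2.25082585 0.20155708] [ 0.41933865  0.00104439 -0.01632643]
```

```bash
for i in 1; do python3 -m inch '{"grip":[-1,-1,-1,-1],"travel":[[-0.01,0.1,0],[-0.01,0.2,0],[-0.02,0.3,0],[-0.02,0.3,0]],"turn":[[0,0,0],[0,0,0],[0,0,0],[0,0,0]]}'; done; python3 -m inch '{"grip":[-1,-1,-1],"travel":[[0,0.1,0],[-0.01,0.2,0],[-0.01,0.2,0]],"turn":[[0,0,0],[0,0,0],[0,0,0]]}';python3 -m inch '{"grip":[-1,-1],"travel":[[0,0.1,0],[-0.01,0.15,0]],"turn":[[0,0,0],[0,0,0]]}'
```

```text
clock: 5.78
eef_pos: [510.3, -117.0, 63.7]
eef_rot: [-3.14, 0.0, 0.054]
wrist_force: [-0.6, -2.2, 0.4]
finger_gap: 11.7
clock: 6.15
eef_pos: [510.1, -114.8, 63.7]
eef_rot: [-3.14, 0.001, 0.054]
wrist_force: [-0.0, -0.1, 1.4]
finger_gap: 11.8
clock: 6.4
eef_pos: [510.1, -113.4, 63.7]
eef_rot: [-3.14, 0.0, 0.054]
wrist_force: [1.4, -3.8, -0.5]
finger_gap: 11.6
```

```bash
cat > f.py <<'E'
from h import *
s=manip.read_state(); print("F",s['wrist_force'].round(1),"M",s['moment'].round(3),"gap",s['finger_gap'].round(1))
E
python3 -m inch '{"grip":[-1,-1],"travel":[[0,0,0],[0,0,0]],"turn":[[0,0,0],[0,0,0]]}'|grep -v rot; python3 f.py;  python3 -m inch '{"grip":[-1,-1],"travel":[[0,0.1,0],[0,0.1,0]],"turn":[[0,0,0],[0,0,0]]}'|grep -v rot; python3 f.py
```

```text
clock: 6.65
eef_pos: [510.1, -113.4, 63.7]
wrist_force: [-1.0, -1.6, 1.3]
finger_gap: 12.1
clock: 6.9
eef_pos: [510.3, -112.6, 63.7]
wrist_force: [2.4, -4.0, 0.3]
finger_gap: 11.6Traceback (most recent call last):
  File "f.py", line 2, in <module>
    s=manip.read_state(); print("F",s['wrist_force'].round(1),"M",s['moment'].round(3),"gap",s['finger_gap'].round(1))
                                                                                             ^^^^^^^^^^^^^^^^^^^^^
AttributeError: 'float' object has no attribute 'round'
Traceback (most recent call last):
  File "f.py", line 2, in <module>
    s=manip.read_state(); print("F",s['wrist_force'].round(1),"M",s['moment'].round(3),"gap",s['finger_gap'].round(1))
                                                                                             ^^^^^^^^^^^^^^^^^^^^^
AttributeError: 'float' object has no attribute 'round'
```

```bash
sed -i "s/s\['finger_gap'\].round(1)/round(s['finger_gap'],1)/" f.py
python3 -m inch '{"grip":[-1,-1],"travel":[[0,0,0],[0,0,0]],"turn":[[0,0,0],[0,0,0]]}'|grep eef_p; python3 f.py;  python3 -m inch '{"grip":[-1,-1],"travel":[[0,0.1,0],[0,0.1,0]],"turn":[[0,0,0],[0,0,0]]}'|grep eef_p; python3 f.py; python3 -m inch '{"grip":[-1,-1],"travel":[[0,0.0,0],[0,0.0,0]],"turn":[[0,0,0],[0,0,0]]}'|grep eef_p; python3 f.py; python3 f.py
```

```text
eef_pos: [510.3, -112.6, 63.7]
F [ 2.7 -4.2 -0.1] M [-0.768 -0.297  0.009] gap 11.7
eef_pos: [510.5, -112.0, 63.8]
F [ 1.6 -6.8 -0.8] M [-1.294 -0.358  0.082] gap 12.5
eef_pos: [510.5, -112.3, 63.8]
F [ 0.6 -4.9 -1. ] M [-1.019 -0.312  0.047] gap 11.4
F [ 0.6 -4.9 -1. ] M [-1.019 -0.312  0.047] gap 11.4
```

Contact is felt: about -1.6 N at y=-113.4, -4.1 N at -112.6 and -6.8 N at -112.0. I'll ease back to light contact and release.

```bash
python3 -m inch '{"grip":[-1,-1,-1],"travel":[[0,-0.07,0],[0,-0.07,0],[0,-0.07,0]],"turn":[[0,0,0],[0,0,0],[0,0,0]]}'|grep eef_p; python3 f.py
```

```text
eef_pos: [510.4, -112.9, 63.7]
F [ 0.6 -3.4 -1.7] M [-0.625 -0.315  0.052] gap 12.2
```

```bash
python3 -m inch '{"grip":[-1,-1,0,0,0,0,0,0,0,0],"travel":[[0,-0.04,0],[0,-0.04,0],[0,-0.04,0],[0,-0.04,0],[0,-0.04,0],[0,-0.04,1],[0,-0.04,4],[0,1,7],[0,4,9],[0,8,10]],"turn":[[0,0,0],[0,0,0],[0,0,0],[0,0,0],[0,0,0],[0,0,0],[0,0,0],[0,0,8],[0,0,16],[0,0,26]]}'; python3 f.py
```

```text
clock: 9.28
eef_pos: [510.8, -32.5, 165.7]
eef_rot: [3.14, -0.002, 0.512]
wrist_force: [0.4, -0.4, 0.5]
finger_gap: 47.2
F [ 0.4 -0.4  0.5] M [-0.025 -0.04   0.009] gap 47.2
```

```bash
python3 -m inch '{"grip":[0,0,0,0,0,0,0,0,0,0],"travel":[[-0.1,1,2],[-0.2,2,4],[-0.3,3,6],[-0.5,4,8],[-0.8,5,9],[-1,6,10],[-1,7,11],[-1,8,12],[-1,9,13],[-1,9,13]],"turn":[[0,0,10],[0,0,20],[0,0,30],[0,0,40],[0,0,50],[0,0,60],[0,0,70],[0,0,80],[0,0,90],[0,0,100]]}'; python3 -m inch '{"grip":[0,0,0,0,0,0],"travel":[[0,0,0],[0,0,0],[0,0,0],[0,0,0],[0,0,0],[0,0,0]],"turn":[[0,0,10],[0,0,20],[0,0,30],[0,0,40],[0,0,48],[0,0,48]]}'; python3 - <<'E'
from h import *
p,d,W=cloud("wrist"); np.savez("w1.npz",p=p,W=W)
cv2.imwrite("pics/w2.png",p[:,:,::-1])
E
```

```text
clock: 10.52
eef_pos: [500.8, 58.0, 297.2]
eef_rot: [3.138, -0.001, 2.263]
wrist_force: [0.1, 1.2, -0.7]
finger_gap: 47.0
clock: 11.28
eef_pos: [500.7, 58.1, 297.8]
eef_rot: [3.138, -0.001, 3.1]
wrist_force: [0.8, -0.0, 0.1]
finger_gap: 47.0
```

View pics/w2.png

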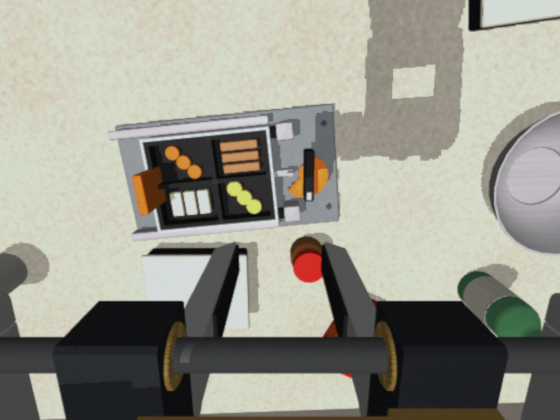

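The carrier now meets the buffers at (285,131) and (291,213), and the bolt reaches the cam mouth at (288,172). Measuring the wing again.

```bash
python3 - <<'E'
from h import *
s=np.load("w1.npz");W=s["W"];Z=W[...,2];Y=W[...,1]
roi=np.zeros(Z.shape,bool); roi[100:240,105:345]=1
for nm,m in (("tab",roi&(Z>70)&(Y<-50)),("wing",roi&(Z>74)&(Y>50)),("rim",roi&(Z>43)&(Z<55)&(Y<60))):
    k=cv2.connectedComponentsWithStats(m.astype(np.uint8)); l=1+np.argmax(k[2][1:,4]); P=W[k[1]==l]
    r=cv2.minAreaRect(P[:,:2].astype(np.float32)); print(nm,len(P),np.array(r[0]).round(1),np.array(r[1]).round(1),round(r[2],1),np.median(P[:,2]).round(1))
    if nm=="wing":
        c=P[:,:2]-P[:,:2].mean(0); v=np.linalg.svd(c,full_matrices=False)[2][0]; print(v)
E
```

```text
tab 704 [ 509.6 -112.7] [50.  12.3] 3.3 94.7
wing 511 [497.5  95.4] [12.2 64.1] 87.7 84.2
[ 0.99958113 -0.02894076]
rim 4269 [504.3 -27.9] [133.1 183.8] 3.4 49.5
```

```bash
python3 -m inch '{"grip":[0,0,0,0,0,0,0,0,0,0],"travel":[[-0.2,2,-4],[-0.33,3.8,-8],[-0.33,3.8,-12],[-0.33,3.8,-15],[-0.33,3.8,-18],[-0.33,3.8,-20],[-0.33,3.8,-22],[-0.33,3.8,-23],[-0.33,3.8,-23.8],[-0.33,3.8,-23.8]],"turn":[[0,0,0],[0,0,0.3],[0,0,0.3],[0,0,0.3],[0,0,0.3],[0,0,0.3],[0,0,0.3],[0,0,0.3],[0,0,0.3],[0,0,0.3]]}'; python3 f.py
```

```text
clock: 12.58
eef_pos: [497.4, 96.1, 59.6]
eef_rot: [3.138, -0.001, 3.103]
wrist_force: [-0.4, -0.0, -0.1]
finger_gap: 47.1
F [-0.4 -0.  -0.1] M [ 0.041 -0.152  0.02 ] gap 47.1
```

```bash
python3 -m inch '{"grip":[-1,-1,-1,-1,-1],"travel":[[0,0,0],[0,0,0],[0,0,0],[0,0,0],[0,0,0]],"turn":[[0,0,0],[0,0,0],[0,0,0],[0,0,0],[0,0,0]]}' 20; python3 f.py; python3 -m inch '{"grip":[-1,-1,-1,-1,-1,-1],"travel":[[0,0,0],[0,0,0],[0,0,0],[0,0,0],[0,0,0],[0,0,0]],"turn":[[0,0,-3],[0,0,-8],[0,0,-13],[0,0,-18],[0,0,-20],[0,0,-20]]}'; python3 f.py
```

```text
clock: 13.2
eef_pos: [497.5, 95.6, 59.8]
eef_rot: [3.139, -0.001, 3.103]
wrist_force: [-0.2, -5.3, 1.8]
finger_gap: 11.1
F [-0.2 -5.3  1.8] M [-0.989 -0.     0.036] gap 11.1
clock: 13.95
eef_pos: [497.5, 95.5, 59.8]
eef_rot: [3.139, -0.001, 2.755]
wrist_force: [-0.1, -2.0, 0.4]
finger_gap: 11.2
F [-0.1 -2.   0.4] M [-0.325 -0.132  0.021] gap 11.2
```

```bash
python3 -m inch '{"grip":[-1,-1,-1,-1,-1,-1,-1,-1,-1,-1],"travel":[[0,0,0],[0,0,0],[0,0,0],[0,0,0],[0,0,0],[0,0,0],[0,0,0],[0,0,0],[0,0,0],[0,0,0]],"turn":[[0,0,-5],[0,0,-10],[0,0,-15],[0,0,-20],[0,0,-25],[0,0,-30],[0,0,-35],[0,0,-40],[0,0,-42],[0,0,-43.5]]}'; python3 f.py;  python3 -m inch '{"grip":[-1,-1,-1,-1],"travel":[[0,0,0],[0,0,0],[0,0,0],[0,0,0]],"turn":[[0,0,-1.5],[0,0,-3],[0,0,-4.5],[0,0,-6]]}'; python3 f.py
```

```text
clock: 15.2
eef_pos: [497.6, 95.6, 59.8]
eef_rot: [3.138, -0.001, 1.996]
wrist_force: [2.5, -0.5, -0.9]
finger_gap: 11.0
F [ 2.5 -0.5 -0.9] M [-0.15  -0.512  0.061] gap 11.0
clock: 15.7
eef_pos: [497.7, 95.6, 59.8]
eef_rot: [3.138, -0.001, 1.889]
wrist_force: [1.4, -0.9, -1.3]
finger_gap: 10.9
F [ 1.4 -0.9 -1.3] M [-0.08  -0.452 -0.021] gap 10.9
```

```bash
for k in 1; do python3 -m inch '{"grip":[-1,-1,-1],"travel":[[0,0,0],[0,0,0],[0,0,0]],"turn":[[0,0,-1.5],[0,0,-3],[0,0,-4.5]]}' |grep -E "rot"; python3 f.py; done
python3 -m inch '{"grip":[-1,-1,-1],"travel":[[0,0,0],[0,0,0],[0,0,0]],"turn":[[0,0,-1.5],[0,0,-3],[0,0,-4.5]]}' |grep -E "rot"; python3 f.py
python3 -m inch '{"grip":[-1,-1,-1],"travel":[[0,0,0],[0,0,0],[0,0,0]],"turn":[[0,0,-1.5],[0,0,-3],[0,0,-4.5]]}' |grep -E "rot"; python3 f.py
python3 -m inch '{"grip":[-1,-1,-1],"travel":[[0,0,0],[0,0,0],[0,0,0]],"turn":[[0,0,-1.5],[0,0,-3],[0,0,-4.5]]}' |grep -E "rot"; python3 f.py
```

```text
eef_rot: [3.138, -0.001, 1.809]
F [ 2.3 -1.1 -0.6] M [-0.192 -0.495  0.009] gap 11.1
eef_rot: [3.138, -0.001, 1.729]
F [ 2.  -1.1  0.2] M [-0.118 -0.49   0.023] gap 11.1
eef_rot: [3.138, -0.001, 1.649]
F [ 2.1 -1.  -1.7] M [-0.12  -0.546 -0.002] gap 10.8
eef_rot: [3.138, -0.001, 1.568]
F [ 3.  -1.4 -1.4] M [-0.143 -0.557  0.052] gap 11.6
```

```bash
python3 -m inch '{"grip":[-1,-1,-1],"travel":[[0,0,0],[0,0,0],[0,0,0]],"turn":[[0,0,-1.5],[0,0,-3],[0,0,-4.5]]}' |grep -E "rot"; python3 f.py
python3 -m inch '{"grip":[-1,-1,-1],"travel":[[0,0,0],[0,0,0],[0,0,0]],"turn":[[0,0,-1.5],[0,0,-3],[0,0,-4.5]]}' |grep -E "rot"; python3 f.py
python3 -m inch '{"grip":[-1,-1,-1],"travel":[[0,0,0],[0,0,0],[0,0,0]],"turn":[[0,0,-1.5],[0,0,-3],[0,0,-4.5]]}' |grep -E "rot"; python3 f.py
python3 -m inch '{"grip":[-1,-1,-1],"travel":[[0,0,0],[0,0,0],[0,0,0]],"turn":[[0,0,-1.5],[0,0,-3],[0,0,-4.5]]}' |grep -E "rot"; python3 f.py
```

```text
eef_rot: [3.138, -0.001, 1.488]
F [ 2.6 -1.2 -1.6] M [-0.196 -0.595  0.015] gap 11.4
eef_rot: [3.138, -0.001, 1.408]
F [ 2.3 -0.5 -1.3] M [-0.24  -0.612  0.049] gap 10.8
eef_rot: [3.138, -0.001, 1.327]
F [ 2.5 -0.3 -1.7] M [-0.224 -0.57  -0.007] gap 10.9
eef_rot: [3.138, -0.001, 1.247]
F [ 2.8 -1.2 -1.7] M [-0.234 -0.648  0.012] gap 10.9
```

```bash
python3 -m inch '{"grip":[-1,-1,-1],"travel":[[0,0,0],[0,0,0],[0,0,0]],"turn":[[0,0,-1.5],[0,0,-3],[0,0,-4.5]]}' |grep -E "rot"; python3 f.py
python3 -m inch '{"grip":[-1,-1,-1],"travel":[[0,0,0],[0,0,0],[0,0,0]],"turn":[[0,0,-1.5],[0,0,-3],[0,0,-4.5]]}' |grep -E "rot"; python3 f.py
python3 -m inch '{"grip":[-1,-1,-1],"travel":[[0,0,0],[0,0,0],[0,0,0]],"turn":[[0,0,-1.5],[0,0,-3],[0,0,-4.5]]}' |grep -E "rot"; python3 f.py
python3 - <<'E'
from h import *
for n in ("side","scene"):
    p,d=manip.camera(n); c=p[180:275,235:330] if n=="side" else p[150:270,190:350]
    cv2.imwrite(f"pics/m_{n}.png",cv2.resize(c[:,:,::-1],None,fx=5,fy=5,interpolation=cv2.INTER_CUBIC))
E
```

```text
eef_rot: [3.138, -0.001, 1.167]
F [ 3.1 -0.6 -2.1] M [-0.276 -0.658  0.013] gap 11.6
eef_rot: [3.138, -0.001, 1.087]
F [ 2.5 -1.3 -2.4] M [-0.285 -0.664  0.071] gap 10.7
eef_rot: [3.138, -0.001, 1.006]
F [ 3.1 -0.5 -2.1] M [-0.376 -0.66   0.092] gap 11.2
```

View pics/m_side.png

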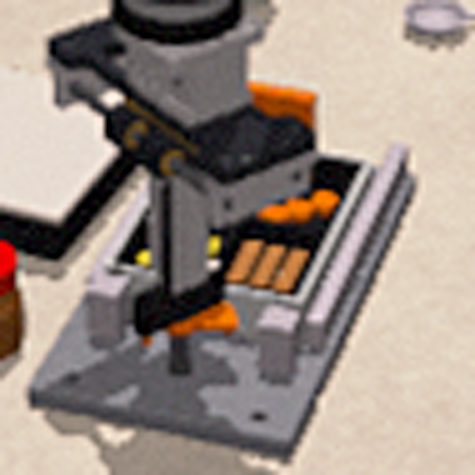

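View pics/m_scene.png

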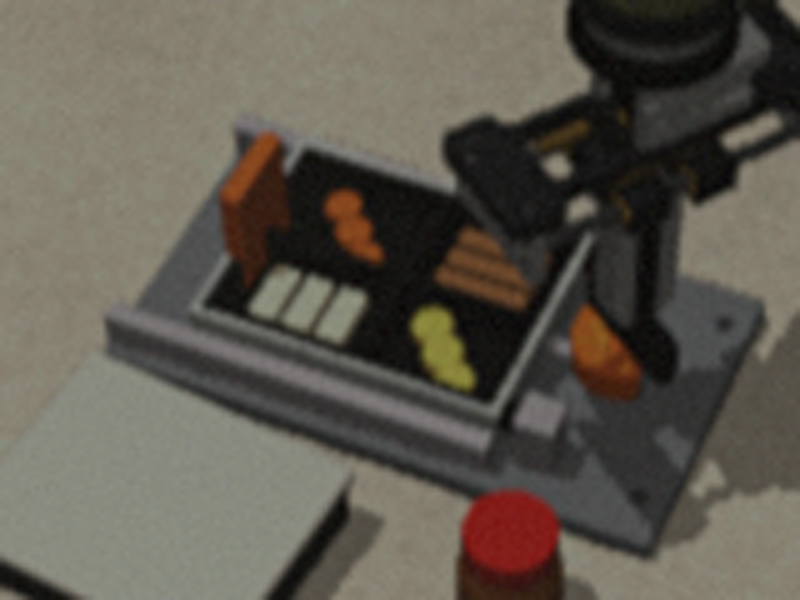

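The cam has turned with the grip, and the carrier is still against the buffers. The moment is starting to rise, so I'll continue in slow steps.

```bash
python3 -m inch '{"grip":[-1,-1,-1],"travel":[[0,0,0],[0,0,0],[0,0,0]],"turn":[[0,0,-1.5],[0,0,-3],[0,0,-4.5]]}' |grep -E "rot"; python3 f.py
python3 -m inch '{"grip":[-1,-1],"travel":[[0,0,0],[0,0,0]],"turn":[[0,0,-1.5],[0,0,-3]]}' |grep -E "rot"; python3 f.py
python3 -m inch '{"grip":[-1,-1],"travel":[[0,0,0],[0,0,0]],"turn":[[0,0,-1.5],[0,0,-3]]}' |grep -E "rot"; python3 f.py
python3 -m inch '{"grip":[-1,-1],"travel":[[0,0,0],[0,0,0]],"turn":[[0,0,-1.5],[0,0,-3]]}' |grep -E "rot"; python3 f.py
```

```text
eef_rot: [3.138, -0.001, 0.927]
F [ 3.6 -2.  -1.9] M [-0.389 -0.712  0.144] gap 11.1
eef_rot: [3.138, -0.001, 0.873]
F [ 3.2 -2.  -2.5] M [-0.438 -0.694  0.14 ] gap 11.0
eef_rot: [3.138, -0.001, 0.818]
F [ 3.1 -2.7 -2.3] M [-0.414 -0.678  0.147] gap 11.0
eef_rot: [3.138, -0.001, 0.764]
F [ 3.6 -2.6 -1.8] M [-0.429 -0.724  0.126] gap 10.9
```

```bash
python3 -m inch '{"grip":[-1,-1],"travel":[[0,0,0],[0,0,0]],"turn":[[0,0,-1.5],[0,0,-3]]}' |grep -E "rot"; python3 f.py
python3 -m inch '{"grip":[-1,-1],"travel":[[0,0,0],[0,0,0]],"turn":[[0,0,-1.5],[0,0,-3]]}' |grep -E "rot"; python3 f.py
python3 -m inch '{"grip":[-1,-1],"travel":[[0,0,0],[0,0,0]],"turn":[[0,0,-1.5],[0,0,-3]]}' |grep -E "rot"; python3 f.py
python3 -m inch '{"grip":[-1,-1],"travel":[[0,0,0],[0,0,0]],"turn":[[0,0,-1.5],[0,0,-3]]}' |grep -E "rot"; python3 f.py
python3 -m inch '{"grip":[-1,-1],"travel":[[0,0,0],[0,0,0]],"turn":[[0,0,-1.5],[0,0,-3]]}' |grep -E "rot"; python3 f.py
```

```text
eef_rot: [3.138, -0.001, 0.71]
F [ 3.7 -2.6 -2. ] M [-0.523 -0.755  0.16 ] gap 11.0
eef_rot: [3.138, -0.001, 0.656]
F [ 2.7 -2.5 -2.4] M [-0.454 -0.693  0.138] gap 11.2
eef_rot: [3.138, -0.001, 0.602]
F [ 4.1 -2.3 -2.2] M [-0.481 -0.775  0.169] gap 10.6
eef_rot: [3.138, -0.001, 0.548]
F [ 3.4 -2.1 -2.4] M [-0.511 -0.79   0.224] gap 10.7
eef_rot: [3.138, -0.001, 0.494]
F [ 4.3 -2.5 -2.4] M [-0.57  -0.749  0.26 ] gap 11.0
```

```bash
python3 -m inch '{"grip":[-1,-1],"travel":[[0,0,0],[0,0,0]],"turn":[[0,0,-1.5],[0,0,-3]]}' |grep -E "rot"; python3 f.py
python3 -m inch '{"grip":[-1,-1],"travel":[[0,0,0],[0,0,0]],"turn":[[0,0,-1.5],[0,0,-3]]}' |grep -E "rot|clock"; python3 f.py
```

```text
eef_rot: [3.137, -0.001, 0.44]
F [ 3.5 -3.2 -1.6] M [-0.519 -0.765  0.181] gap 11.2
clock: 22.8
eef_rot: [3.137, -0.001, 0.385]
F [ 2.9 -3.3 -2.2] M [-0.546 -0.701  0.273] gap 11.3
```

The smoothed moment is about 0.25 N m at q≈2.8, which agrees with a first touch near 1.9. That's snug, so I'll release and rise.

```bash
python3 -m inch '{"grip":[-0.4,-0.4,-0.2,0,0,0,0,0,0,0],"travel":[[0,0,0],[0,0,0],[0,0,0],[0,0,0],[0,0,1],[0,0,4],[0,0,8],[0,0,12],[0,0,17],[-1,-4,22]],"turn":[[0,0,0],[0,0,0],[0,0,0],[0,0,0],[0,0,0],[0,0,0],[0,0,0],[0,0,0],[0,0,-6],[0,0,-14]]}'; python3 -m inch '{"grip":[0,0],"travel":[[0,-2,2],[0,-2,2]],"turn":[[0,0,-5],[0,0,-5]]}';python3 - <<'E'
from h import *
p,d,W=cloud("wrist"); np.savez("w3.npz",p=p,W=W)
cv2.imwrite("pics/w3.png",p[:,:,::-1])
p,d=manip.camera("scene"); cv2.imwrite("pics/s3.png",p[:,:,::-1])
E
```

```text
clock: 24.05
eef_pos: [488.0, 57.4, 280.3]
eef_rot: [3.138, -0.001, 0.14]
wrist_force: [-0.3, -0.5, -0.1]
finger_gap: 46.8
clock: 24.3
eef_pos: [488.3, 36.7, 302.2]
eef_rot: [3.138, -0.005, 0.051]
wrist_force: [0.6, -0.9, -1.1]
finger_gap: 47.0
```

View pics/w3.png

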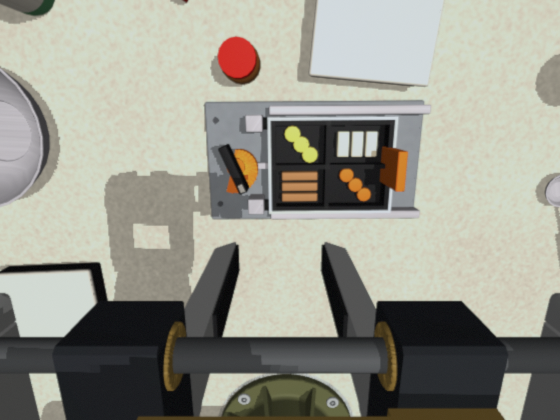

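View pics/s3.png

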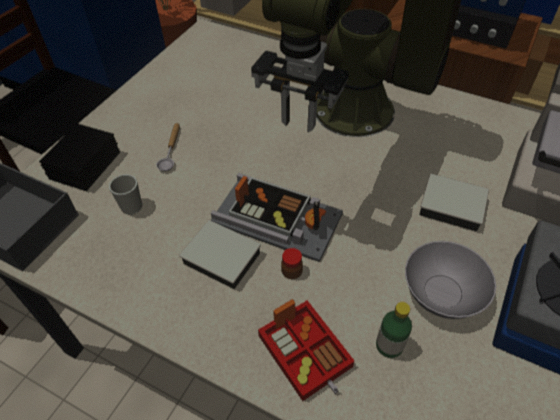

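The cam stands hooked on the bolt at (240,170), its white mark turned round to the near side, and the carrier is at the buffers. The bystanders haven't moved. I'll measure the wing's angle and the carrier's position.

```bash
python3 - <<'E'
from h import *
s=np.load("w3.npz");W=s["W"];Z=W[...,2];Y=W[...,1]
roi=np.zeros(Z.shape,bool); roi[95:225,200:430]=1
for nm,m in (("tab",roi&(Z>70)&(Y<-50)),("wing",roi&(Z>74)&(Y>50))):
    k=cv2.connectedComponentsWithStats(m.astype(np.uint8)); l=1+np.argmax(k[2][1:,4]); P=W[k[1]==l]
    r=cv2.minAreaRect(P[:,:2].astype(np.float32)); print(nm,np.array(r[0]).round(1),np.array(r[1]).round(1),round(r[2],1))
    if nm=="wing":
        c=P[:,:2]-P[:,:2].mean(0); v=np.linalg.svd(c,full_matrices=False)[2][0]; v*=-np.sign(v[0]); yaw=np.arctan2(v[1],v[0]); print("q",(0.054-yaw)%(2*np.pi))
E
```

```text
tab [ 507.2 -109.8] [49.4 12.8] 4.2
wing [495.7  96.6] [64.1 12.5] 26.2
q 2.7297480606051874
```

```bash
python3 -m inch '{"grip":[0,0],"travel":[[0,0,0],[0,0,0]],"turn":[[0,0,0],[0,0,0]]}'; python3 -c "
from cell import manip
print(manip.sign_off())"
```

```text
clock: 24.65
eef_pos: [487.5, 38.4, 298.8]
eef_rot: [3.138, 0.001, 0.056]
wrist_force: [-0.2, 0.1, 1.2]
finger_gap: 47.1
the job is handed in; nothing more can be done
None
```

I pushed the carrier along by its orange tab until I felt the buffers, then eased back to light contact and let go. I turned the cam clockwise by its wing grip in one grip, about 2.7 rad, until the hook pulled the carrier snug. The job was handed in at 24.65 s with the gripper clear of everything.

- **Snugness:** the pull first showed at about 1.9 rad. The smoothed moment was about 0.25 N m when I stopped, which puts the pull at roughly 12–15 N.
- **Final position:** the last pictures show the cam hooked on the bolt, the carrier at the buffers and the other things apparently unmoved.
- **Checks that disagreed:** the camera put the cam at 2.73 rad after release, against 2.81 rad from the tool yaw, so the grip may have slipped or sprung back a little. The camera estimates of how far the buffers were pressed in scatter by about 2 mm, so they could not confirm the pull. It rests on single noisy moment readings (about ±0.04 N m).

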